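# Turn the leaf of the disc sample book

### The job

The ring-bound book of metal disc samples lies open on the jeweller's bench, its top leaf left partly raised on the right-hand side. Push that leaf up and over the rings with the fingertips until it lies flat on the left-hand pile, then draw the hand clear. Only push: do not pinch the leaf, fling it over or let it slap down; the next leaf stays down on the right, the book stays where it lies, and nothing else on the bench is disturbed.

Things in the scene. Friction and masses are not known exactly. Their poses are not given: they have to be found in the camera images.
- book: Open ring binder, loose on the bench, 1.6 kg, 190 mm along the spine (x axis, roughly away from the robot), 336 mm across. Origin: on the bench under the middle of the spine; y to the left-hand pile, z up. Left-hand pile: top 26.5 mm above the bench, reaching 148 mm from the spine's middle (tabs 164 mm)
- ring_axis (a point): Middle of the line round which the leaves turn, 30 mm above the book's origin, same axes as the book. Two steel rings (radius 26 mm, wire 4 mm) stand round this line, 55 mm either side of this point; their tops are 58 mm above the bench
- leaf (a joint): Angle (rad) of the top leaf, the one to turn: 0 flat on the right-hand pile, pi/2 upright, pi flat on the left-hand pile. It starts between 0.3 and 0.75. It turns stiffly (friction about 0.18 N m, so 1 to 3 N at its edge) and stays at any angle it is left at; mass about 0.13 kg
- leaf_tab (a point): Middle of the outer end of the top leaf's tab, mid-thickness, 164 mm from the ring axis. The leaf: rigid board 3 mm thick, 180 mm along the spine, 18 to 148 mm from the ring axis; the tab, mid-edge, is 30 mm wide and sticks out 16 mm. Axes: -y outward along the leaf, z out of the face with the discs (up when flat on the right); other face plain
- next_leaf (a joint): Angle of the leaf below, equal in make and scale but with its tab 33 mm further along the spine; lies flat at 0 on the right-hand pile (top 27 mm above the bench), friction like the top leaf, to be left down
- next_leaf_edge (a point): Middle of the outer edge of the next leaf, 148 mm from the ring axis
- flux_bottle: White squeeze bottle with a tapering spout, 58 mm across, 136 mm tall, loose; beyond the book. Origin: centre of its foot
- pin_jar: Small glass jar of earring pins, 48 mm across, 42 mm tall, loose; left of the book. Origin: centre of its foot
- balm_tin: Black tin of balm, 52 mm across, 14 mm tall, loose; beyond the book. Origin: centre of its foot
- dish: Three-cornered olive ceramic dish, about 75 mm across, 19 mm tall, loose; right of the book. Origin: centre of its foot
- tweezers: Steel cross-lock tweezers, 165 mm long, 6 mm thick, lying loose right of the book. Origin: middle of their length, x along them
- cutters: Wire cutters with red handles, 145 mm long, 12 mm thick, lying loose left of the book. Origin: at the pivot, x towards the jaws
- scriber: Scriber with a teal handle, 125 mm long, 8 mm thick, lying loose between the robot and the book. Origin: near the middle, x towards the point

How it is judged:
By the outcome, as a careful person would: the job done as asked, in the order asked, and still so for the second after the job is handed in, with the robot touching nothing.
It also fails if it takes over 38 s, if anything falls off the work surface, if the arm or the gripper's body presses on something with over 40 N, if the wrist force passes 120 N, or if a joint passes its speed limit or range.

### The arm

A 6-joint arm with a two-finger parallel gripper is mounted at the origin on the work surface. World frame = base frame: x ahead of the robot, y to its left, z up, the work surface at z = 0. Lengths are in m, angles in rad, forces in N, time in s.
With the tool pointing down it reaches from about 0.4 to 0.825 m from the base axis. Payload 7 kg.
Tool frame: the origin (TCP) lies on the centre line of the jaws, within the pads' length; the fingertips stand 25 mm ahead of it and the grasp point (between the pads) lies 6 mm ahead of it; z points along the fingers, y is the direction in which the jaws open and shut (so a half turn about z gives the same grasp; the last joint's range is limited). The gripper opens to 88 mm and grips with 3 to 60 N. Pads are 19 mm wide; open, the fingers measure 130 mm over their backs; the gripper's body (78 mm by 193 mm) begins 47 mm behind the grasp point.
Start: joints at [1.557, 0.359, 0.012, 0, -1.224, -0.288], TCP at [0.201, 0.644, 0.252] pointing down, gripper open.
Joint ranges: [-3.07, 3.07], [-1.43, 2.12], [-1.02, 1.25], [-3.03, 1.67], [-3.05, -0], [-3.03, 3.03]. Speed limits (rad/s): [2.39, 2.39, 3.01, 3.14, 3.14, 3.14].

### API

Orientations are given as [roll, pitch, yaw] about the fixed x, y, z axes, in that order (R = Rz(yaw) Ry(pitch) Rx(roll)).
In Python, from station import * gives the robot as it stands. The module is installed in compiled form; this text tells all that it offers.
- The arm moves only by the tool step_arm, never from a script. Its argument "commands" is text: rows parted by semicolons, each of 6 numbers parted by spaces: the shift along the tool's x, y, z in mm, then the turn, a rotation vector about the tool's x, y, z in rad. A call has 1 to 8 rows; each row shifts and turns the commanded pose from where the row before left it, along the tool's axes as they then stand; what a row does not reach is not made up. A row lasts 1/8 s, in which the tool goes at most 62.5 mm and 10.7 degrees, less where a joint would pass 70% of its speed; a pose out of reach is approached as far as the arm can. A call is refused whole if a number of a shift passes 62.5 or a number of a turn 0.188, either way. A call with a gripper value outside its range is refused whole. "jaw" is the finger opening in mm, from 0 to 87.6, set as the call begins (left out, the last holds). The fingers move at their own pace and stop on an object; "grip_force" is the grip in N (left out, the last holds). Time passes only in rows, so rows that do not move let the fingers close. It gives the time, the measured TCP pose, the force and the opening at its end, in the units of the state.
- get_state(): the state, without advancing time (a new reading comes with each control period).
- grab_frame(name): name is "scene" or "top" or "wrist"; returns a dict with "frame" (480x640x3 uint8, red, green, blue), "fovy" (degrees; the focal length in pixels is half the picture's height over the tangent of half this angle, whatever the lens; pixels are square), "cx", "cy" (the principal point, pixels), "rvec" (rotation vector, rad) and "tvec" (3), from world to camera coordinates, as OpenCV has them; the wrist camera has in their place "tool_from_camera" (4x4, takes a point from camera to tool coordinates, whose origin is the TCP and whose axes are the flange's). Camera axes: x right, y down, z forward; pixel columns grow to the right and rows downward; lengths in m; the calibration is good to about 2 mm. The wrist camera is an equidistant fisheye: a pixel r from the principal point sees the ray r / f radians off the axis. A picture is of the moment at which its call begins: read the wrist's pose just before it. There is no depth.
- job_done(): hands the job in, once; it reports no verdict.
Trained networks look in a picture, given as the dict that the camera call returned (one of the last four; its "shot" number tells which), for a name from the list of things; names that differ only in an ending like _2 or _b are one class to them, and where a whole thing is asked for, a point or a joint stands for the part that bears it (a point fixed in the world has none). Each returns a list of dicts, best first, with "conf" (0 to 1); they miss things now and then, are a little off and sometimes report something else, mostly with a low value. They report only what shows in the picture. A call takes as long as a camera call.
- recognise(picture, name): "pixel" ([column, row] in pixels, amid what is visible of it).
The state is a dict: "t": time; "q": joint angles; "qd": joint speeds; "joint_efforts": joint torques, N m; "eef_pos": TCP position; "ee_rot": TCP orientation; "force": force on the tool from outside, world axes, zero at the start; "moment": the same for the moment, N m; "width": finger opening in m.
Only numpy, scipy, OpenCV 4.12 (cv2) and the standard library are available. Lean on these libraries where they do the work, as an engineer would, in place of code of your own. Each camera call takes 0.05 s, during which the arm holds its last target.

## Working session

There is one attempt and no reset: what is moved stays moved. The work goes in short steps, Python scripts to look and compute and a tool call to move; the robot and the scene stay as the last step left them, time stands still between calls to the robot, and variables do not carry over. Pictures are saved under pics/ and viewed, and the job is handed in when it is done.

Besides the shell and the picture viewer there is one more tool, called after "Emit:" as a command line: name --argument value ..., lists and objects as JSON in quotes. step_arm: Moves the arm, as the interface text tells. Its arguments: {"type":"object","properties":{"commands":{"type":"string"},"jaw":{"type":"number"},"grip_force":{"type":"number"}},"required":["commands"]}

```bash
mkdir -p pics
cat > h.py <<'E'
from station import *
import numpy as np, cv2
from scipy.spatial.transform import Rotation as Ro
def save(p,n): cv2.imwrite('pics/'+n+'.png',p['frame'][:,:,::-1])
def K(p):
    f=240/np.tan(np.radians(p['fovy']/2)); return np.array([[f,0,p['cx']],[0,f,p['cy']],[0,0,1]])
def ray(p,px):
    R=cv2.Rodrigues(np.array(p['rvec'],float))[0]; t=np.array(p['tvec'],float)
    d=R.T@np.linalg.solve(K(p),np.array([px[0],px[1],1.])); return -R.T@t,d/np.linalg.norm(d)
def atz(p,px,z):
    o,d=ray(p,px); return o+d*(z-o[2])/d[2]
def tri(rs):
    A=np.zeros((3,3));b=np.zeros(3)
    for o,d in rs:
        M=np.eye(3)-np.outer(d,d);A+=M;b+=M@o
    return np.linalg.solve(A,b)
def proj(p,P): return cv2.projectPoints(np.array(P,float).reshape(-1,1,3),np.array(p['rvec'],float),np.array(p['tvec'],float),K(p),None)[0][:,0]
E
python3 - <<'E'
from h import *
s=get_state();print(s)
for c in ['scene','top','wrist']:
    p=grab_frame(c);save(p,c+'0');print(c,p['fovy'],p['cx'],p['cy'],p.get('tvec'))
    for n in ['book','ring_axis','leaf','leaf_tab','next_leaf','next_leaf_edge','flux_bottle','pin_jar','balm_tin','dish','tweezers','cutters','scriber']:
        r=recognise(p,n);print(n,[(np.round(x['pixel']),round(x['conf'],2)) for x in r[:2]], atz(p,r[0]['pixel'],0.0).round(3) if r and c!='wrist' else '')
E
```

```text
{'t': 0.0, 'q': array([ 1.55711154e+00,  3.59377354e-01,  1.10600791e-02, -3.17005016e-04,
       -1.22409297e+00, -2.88072158e-01]), 'qd': array([-0.00064416, -0.00044408, -0.00138305,  0.00089694, -0.00015327,
        0.00094138]), 'joint_efforts': array([ 8.45148634e-05, -5.82722747e+01,  2.93042600e+01,  6.99670047e+00,
        6.81356833e-03, -1.50049505e-04]), 'eef_pos': array([0.2005271 , 0.64406333, 0.25063532]), 'ee_rot': array([ 3.13996057e+00, -1.72835098e-04, -3.01864759e-01]), 'force': array([ 0.10744401, -0.07289853,  0.10823158]), 'moment': array([0.02263713, 0.04132175, 0.01140811]), 'width': 0.08775318292084529}
scene 55.86584940399216 326.9804279111207 230.75586239853502 [-0.44919874 -0.17254343  1.12824273]
book [(array([307., 262.]), 0.94)] [ 0.568 -0.052  0.   ]
ring_axis [(array([310., 261.]), 0.57)] [ 0.569 -0.047  0.   ]
leaf [(array([300., 236.]), 0.73)] [0.505 0.    0.   ]
leaf_tab [(array([306., 240.]), 0.79)] [ 0.524 -0.004  0.   ]
next_leaf [(array([299., 273.]), 0.78), (array([420., 231.]), 0.31)] [ 0.577 -0.085  0.   ]
next_leaf_edge [] 
flux_bottle [(a
[... 1075 characters left out ...]
251.]), 0.7)] [0.54  0.185 0.   ]
balm_tin [(array([337., 167.]), 0.86)] [ 0.736 -0.074  0.   ]
dish [(array([464., 216.]), 0.73), (array([261., 173.]), 0.57)] [ 0.62 -0.36  0.  ]
tweezers [(array([410., 200.]), 0.55)] [ 0.657 -0.239  0.   ]
cutters [(array([223., 322.]), 0.91), (array([381., 223.]), 0.34)] [0.386 0.179 0.   ]
scriber [(array([379., 291.]), 0.45)] [ 0.451 -0.16   0.   ]
wrist 65.70646984690485 327.3524988361535 245.91858847034422 None
book [] 
ring_axis [] 
leaf [] 
leaf_tab [(array([632.,  10.]), 0.24)] 
next_leaf [] 
next_leaf_edge [] 
flux_bottle [] 
pin_jar [] 
balm_tin [] 
dish [(array([631.,  13.]), 0.56)] 
tweezers [] 
cutters [(array([633.,  13.]), 0.51)] 
scriber []
```

View pics/scene0.png

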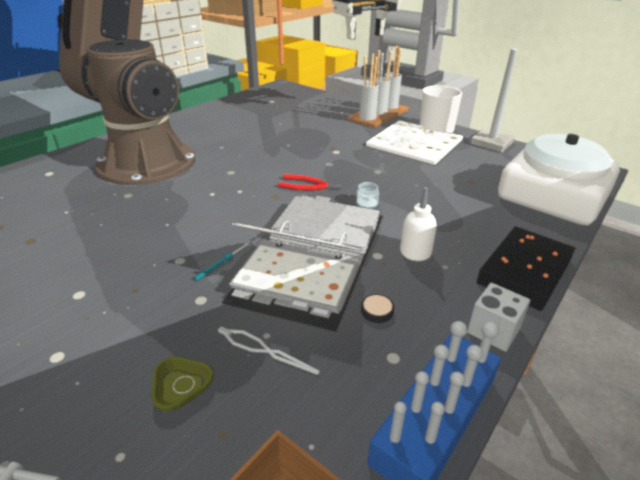

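View pics/top0.png

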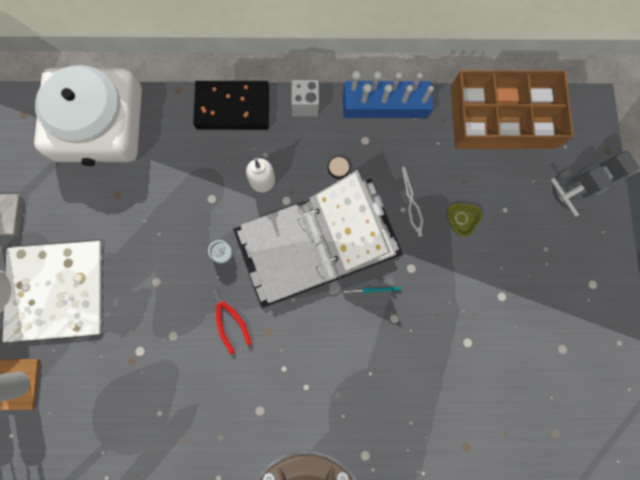

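Run:
```python
import cv2
a=cv2.imread('pics/top0.png')[150:320,220:420];cv2.imwrite('pics/top0z.png',cv2.resize(a,None,fx=3.5,fy=3.5,interpolation=cv2.INTER_CUBIC))
a=cv2.imread('pics/scene0.png')[180:335,190:400];cv2.imwrite('pics/scene0z.png',cv2.resize(a,None,fx=3.5,fy=3.5,interpolation=cv2.INTER_CUBIC))
```

```text
(no output)
```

View pics/top0z.png

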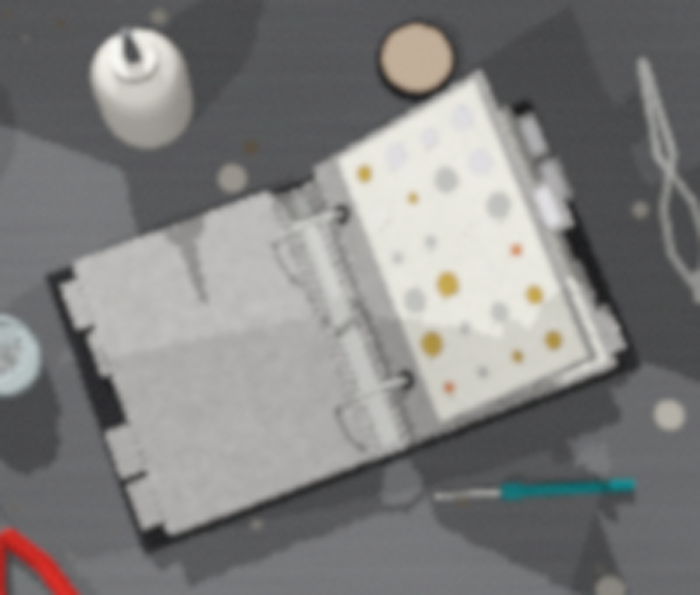

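View pics/scene0z.png

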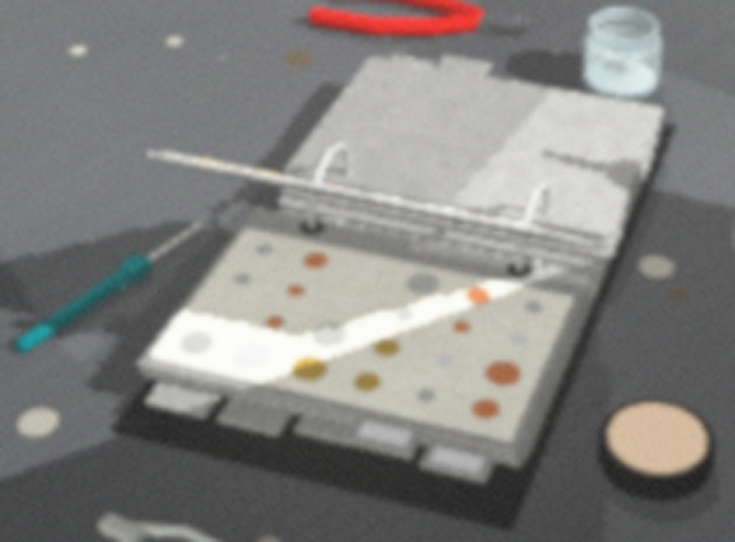

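```bash
cat > fit.py <<'E'
from h import *
from scipy.optimize import least_squares
p=grab_frame('top');q=grab_frame('scene')
z=lambda u,v:(220+u/3.5,150+v/3.5)
w=lambda u,v:(190+u/3.5,180+v/3.5)
def W(v,P):
    P=np.atleast_2d(P);c,s=np.cos(v[2]),np.sin(v[2])
    return np.c_[v[0]+c*P[:,0]-s*P[:,1],v[1]+s*P[:,0]+c*P[:,1],P[:,2]]
def leafp(a,x,r,n=0.0): # point on leaf: x along spine, r outward, n along face normal
    return [x,-r*np.cos(a)+n*np.sin(a)*1.0,.03+r*np.sin(a)+n*np.cos(a)]
cov=np.array([[.095,.168,0],[-.095,.168,0],[-.095,-.168,0],[.095,-.168,0]])
ct=np.array([z(50,272),z(150,550),z(635,362),z(525,100)])
rt=np.array([[-.055,0,.058],[.055,0,.058]]) 
def res(v):
    r=[proj(p,W(v,cov))-ct,
       proj(q,W(v,leafp(v[3],-.09,.148)))-np.array([w(150,154)]),
       proj(q,W(v,leafp(v[3],.09,.148)))-np.array([w(605,250)]),
       proj(p,W(v,leafp(v[3],.09,.148)))-np.array([z(482,72)]),
       proj(p,W(v,leafp(v[3],-.09,.148)))-np.array([z(592,355)])]
    return np.concatenate(r).ravel()
if __name__=='__main__':
    s=least_squares(res,[.56,-.03,.35,.5],loss='soft_l1');v=s.x;print(v);print(res(v).reshape(-1,2).round(1))
    for nm,c,n in((p,'top',(220,150)),(q,'scene',(190,180))):
        im=cv2.resize(nm['frame'][:,:,::-1],None,fx=1,fy=1)
        im=im[n[1]:n[1]+170,n[0]:n[0]+210].copy();im=cv2.resize(im,None,fx=3.5,fy=3.5,interpolation=cv2.INTER_CUBIC)
        def D(P,col,cl=True):
            u=((proj(nm,W(v,P))-n)*3.5).astype(np.int32);cv2.polylines(im,[u],cl,col,1)
        D(cov,(0,0,255))
        a=v[3]
        D([leafp(a,-.09,.018),leafp(a,-.09,.148),leafp(a,-.015,.148),leafp(a,-.015,.164),leafp(a,.015,.164),leafp(a,.015,.148),leafp(a,.09,.148),leafp(a,.09,.018)],(0,255,0))
        D([leafp(0,-.09,.018),leafp(0,-.09,.148),leafp(0,.09,.148),leafp(0,.09,.018)],(255,255,0))
        for x in(-.055,.055):D([[x,.026*np.cos(t),.03+.026*np.sin(t)] for t in np.linspace(0,3.14,20)],(255,0,255),False)
        cv2.imwrite('pics/fit_'+c+'.png',im)
    print('tab',W(v,leafp(v[3],0,.164)))
E
python3 fit.py
```

```text
[ 0.56330748 -0.02516762  0.35576991  0.63491069]
[[ -2.1  -0.2]
 [ -2.5   0.4]
 [  0.9   0.5]
 [  0.5  -0.9]
 [  0.7   1.2]
 [-15.6  -3.1]
 [ -0.3  -1.2]
 [  2.1  -0.2]]
tab [[ 0.60929877 -0.1489395   0.12726932]]
```

View pics/fit_top.png

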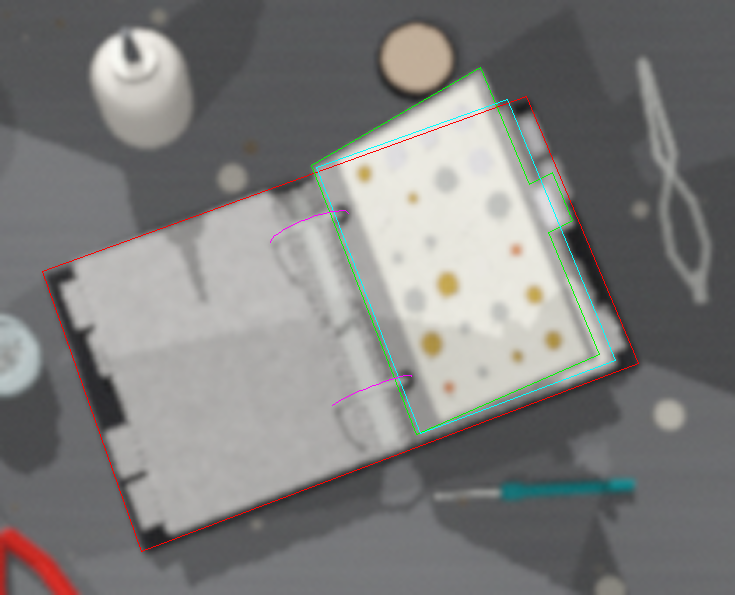

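View pics/fit_scene.png

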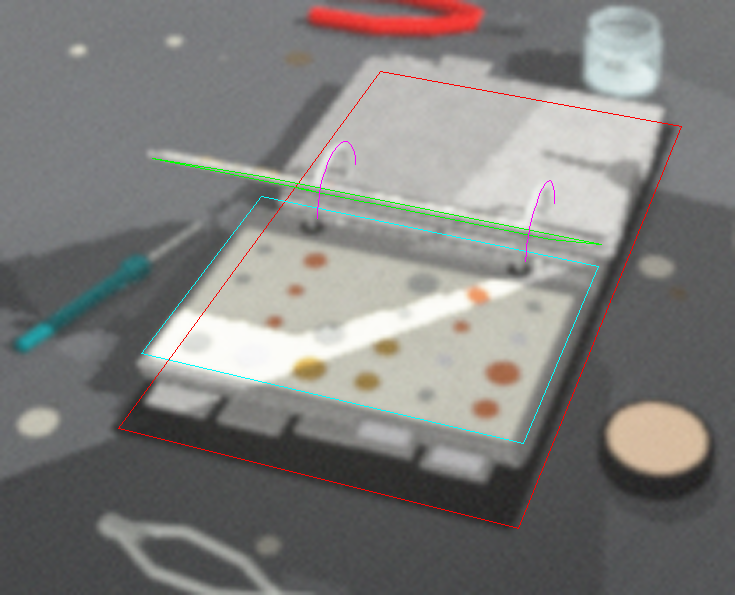

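```bash
cat > plan.py <<'E'
from h import *
V=[.5633,-.0252,.3558]
Rb=Ro.from_euler('z',V[2]).as_matrix()
def b2w(P): return np.array([V[0],V[1],0])+Rb@np.array(P,float)
def w2b(P): return Rb.T@(np.array(P)-np.array([V[0],V[1],0]))
def Rt(th): # tool rotation for tilt th: x_t=-m, y_t=-bookx, z_t=d
    d=np.array([0,np.sin(th),-np.cos(th)]);m=np.array([0,np.cos(th),np.sin(th)])
    return Rb@np.c_[-m,[-1,0,0],d]
def pose(tip,th): # tip in book coords
    R=Rt(th); return b2w(tip)-.025*R[:,2],R
def cur():
    s=get_state();return s['eef_pos'],Ro.from_euler('xyz',s['ee_rot']).as_matrix(),s
def rows(p0,R0,p1,R1,n):
    rv=Ro.from_matrix(R0.T@R1).as_rotvec();out=[];p,R=p0.copy(),R0.copy()
    for i in range(1,n+1):
        pt=p0+(p1-p0)*i/n;Rq=R0@Ro.from_rotvec(rv*i/n).as_matrix()
        t=np.round(R.T@(pt-p)*1000,1);w=np.round(Ro.from_matrix(R.T@Rq).as_rotvec(),3)
        out.append(' '.join('%g'%x for x in [*t,*w]))
        p=p+R@t/1000;R=R@Ro.from_rotvec(w).as_matrix()
    for i in range(0,n,8): print('; '.join(out[i:i+8]))
    return p,R
def show():
    p,R,s=cur();tip=w2b(p+.025*R[:,2]);d=Rb.T@R[:,2]
    print('t',s['t'],'tip(book)',tip.round(4),'d',d.round(3),'F(book)',(Rb.T@s['force']).round(2),'q',s['q'].round(2),'w',s['width'])
E
python3 - <<'E'
from plan import *
show();p,R,s=cur()
p1,R1=pose([0,-.23,.23],0.0)
print(p1)
rows(p,R,p1,R1,20)
E
```

```text
t 2.2 tip(book) [-0.1067  0.754   0.2265] d [-0. -0. -1.] F(book) [-0.33 -0.43 -0.98] q [ 1.56  0.36  0.01 -0.   -1.22 -0.29] w 0.08750688830007868
[ 0.64341829 -0.24079467  0.255     ]
34.3 35.7 -0.2 0 -0 0.046; 35.9 34 -0.1 0 -0 0.045; 37.4 32.5 -0.2 0 -0 0.046; 38.8 30.6 -0.2 0 -0 0.046; 40.3 28.9 -0.1 0 -0 0.045; 41.4 27 -0.2 0 -0 0.046; 42.7 25 -0.2 0 -0 0.046; 43.8 23.1 -0.2 0 -0 0.045
44.7 21.1 -0.1 0 -0 0.046; 45.7 19 -0.2 0 -0 0.046; 46.6 16.9 -0.2 0 -0 0.045; 47.2 14.8 -0.1 0 -0 0.046; 47.8 12.6 -0.2 0 -0 0.046; 48.4 10.3 -0.2 0 -0 0.045; 48.8 8.2 -0.1 0 -0 0.046; 49.2 6 -0.2 0 -0 0.046
49.3 3.6 -0.2 0 -0 0.045; 49.5 1.5 -0.2 0 -0 0.046; 49.5 -0.9 -0.1 0 -0 0.046; 49.4 -3.1 -0.2 0 -0 0.045
```

Emit:
step_arm --commands "34 36 0 0 0 0.046; 36 34 0 0 0 0.046; 37.5 32.5 0 0 0 0.046; 39 30.5 0 0 0 0.046; 40 29 0 0 0 0.046; 41.5 27 0 0 0 0.046; 42.5 25 0 0 0 0.046; 44 23 0 0 0 0.046" --jaw 0

```text
t: 3.2
eef_pos: [0.3777, 0.2886, 0.2519]
ee_rot: [-3.141, 0.0, -0.671]
force: [0.9, 0.8, -0.3]
width: 0.0131
```

Emit:
step_arm --commands "45 21 0 0 0 0.046; 46 19 0 0 0 0.046; 46.5 17 0 0 0 0.045; 47 15 0 0 0 0.046; 48 12.5 0 0 0 0.046; 48.5 10 0 0 0 0.045; 49 8 0 0 0 0.046; 49 6 0 0 0 0.046"

```text
t: 4.2
eef_pos: [0.5547, -0.0665, 0.2518]
ee_rot: [-3.141, -0.0, -1.037]
force: [0.6, 0.5, -0.1]
width: 0.0005
```

Emit:
step_arm --commands "49 3.5 0 0 0 0.045; 49.5 1.5 0 0 0 0.046; 49.5 -1 0 0 0 0.046; 49.5 -3 0 0 0 0.045; 0 0 0 0 0 0"

```text
t: 4.82
eef_pos: [0.6426, -0.2449, 0.2501]
ee_rot: [3.14, 0.0, -1.222]
force: [-1.1, 0.3, -0.8]
width: 0.0002
```

Run:
```python
from plan import *
show();p,R,s=cur();print(p,s['ee_rot'])
p1,R1=pose([0,-.215,.10],0.6)
rows(p,R,p1,R1,8)
q=grab_frame('scene');save(q,'s1')
```

```text
t 4.825 tip(book) [-0.0022 -0.2335  0.2251] d [-0.002  0.    -1.   ] F(book) [-0.95  0.62 -0.78] q [-0.08  0.38  0.04  0.   -1.23  0.43] w 0.0001598842731401335
[ 0.64257934 -0.24486944  0.25005762] [ 3.13992171e+00  3.56370728e-04 -1.22169684e+00]
-0.5 -0.3 16.2 -0 -0.075 -0.001; 0.6 -0.3 16.2 -0 -0.075 -0.001; 1.9 -0.3 16 -0 -0.075 -0.001; 3.1 -0.3 15.9 -0 -0.075 -0; 4.2 -0.3 15.6 -0 -0.075 -0.001; 5.5 -0.3 15.3 -0 -0.075 -0.001; 6.5 -0.3 14.8 -0 -0.075 -0.001; 7.6 -0.2 14.3 -0 -0.075 -0.001
```

View pics/s1.png

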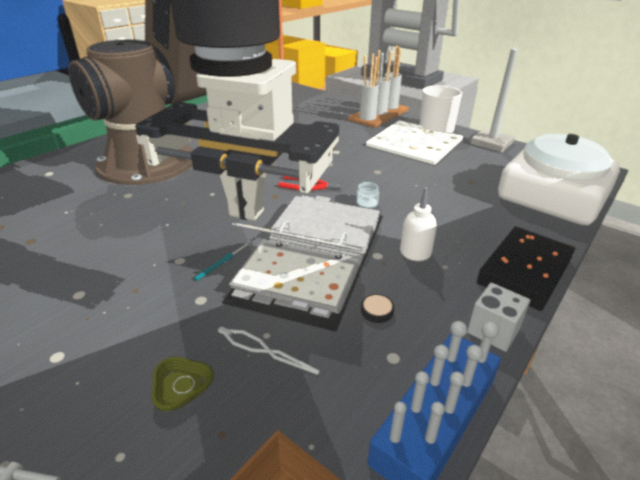

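Emit:
step_arm --commands "-0.5 -0.5 16 0 -0.075 0; 0.5 -0.5 16 0 -0.075 0; 2 -0.5 16 0 -0.075 0; 3 -0.5 16 0 -0.075 0; 4 0 15.5 0 -0.075 0; 5.5 0 15.5 0 -0.075 0; 6.5 0 15 0 -0.075 0; 7.5 0 14.5 0 -0.075 0"

```text
t: 5.88
eef_pos: [0.6424, -0.2354, 0.1224]
ee_rot: [-3.141, 0.602, -1.216]
force: [0.1, -0.3, -0.4]
width: 0.0003
```

Run:
```python
from plan import *
show();p,R,s=cur();print(p)
q=grab_frame('scene');save(q,'s2');q=grab_frame('top');save(q,'t2')
im=np.hstack([cv2.imread('pics/s2.png')[90:390,130:430],cv2.imread('pics/t2.png')[90:390,200:500]]);cv2.imwrite('pics/c2.png',cv2.resize(im,None,fx=1.33,fy=1.33))
```

```text
t 5.875 tip(book) [ 0.0009 -0.2104  0.1017] d [ 0.001  0.566 -0.824] F(book) [-0.05 -0.28 -0.36] q [-0.33  0.73  0.39 -0.46 -1.63  0.75] w 0.0002988187714804174
[ 0.64235281 -0.23535886  0.12235369]
```

View pics/c2.png

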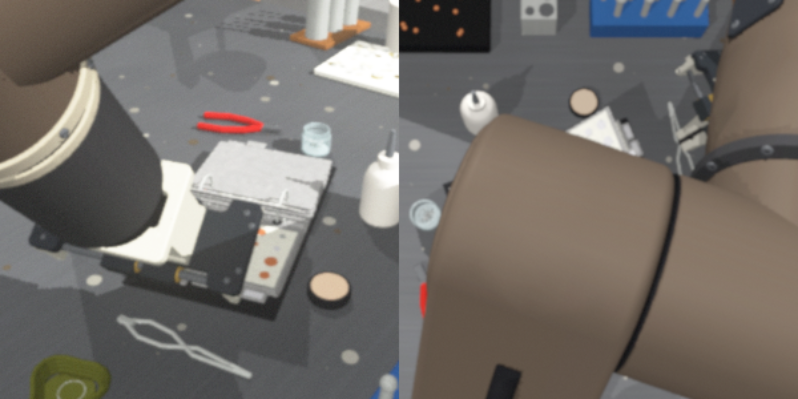

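Emit:
step_arm --commands "-14.5 0 10 0 0 0; -14.5 0 10 0 0 0; -14.5 0 10 0 0 0; -14.5 0 10 0 0 0; 0 0 0 0 0 0"

```text
t: 6.6
eef_pos: [0.6176, -0.1686, 0.1228]
ee_rot: [-3.141, 0.6, -1.216]
force: [-0.1, -0.4, 0.7]
width: 0.0005
```

Run:
```python
from plan import *
show()
q=grab_frame('wrist');save(q,'w3');q=grab_frame('scene');save(q,'s3')
im=np.hstack([cv2.imread('pics/w3.png')[::2,::2],cv2.imread('pics/s3.png')[120:360,150:450]]);cv2.imwrite('pics/c3.png',im)
```

```text
t 6.6 tip(book) [ 0.001  -0.1392  0.1021] d [ 0.001  0.564 -0.826] F(book) [-0.19 -0.37  0.71] q [-0.26  0.65  0.24 -0.48 -1.54  0.72] w 0.0005038392927330089
```

View pics/c3.png

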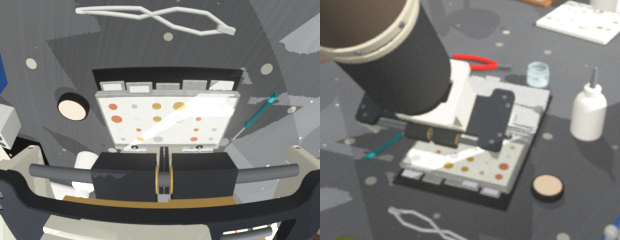

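```bash
cat > arc.py <<'E'
from plan import *
h=.0095;bx=0.0
def lp(a,r): return np.array([bx,-r*np.cos(a)-.0015*np.sin(a),.03+r*np.sin(a)-.0015*np.cos(a)])
def way(a,s0=.025,s1=.034):
    th=max(0,.6*(1.45-a)/(1.45-.635))
    d=np.array([0,np.sin(th),-np.cos(th)]);m=np.array([0,np.cos(th),np.sin(th)])
    if a<np.pi/2:
        s=s0+(s1-s0)*np.clip((a-.635)/.9,0,1); tip=lp(a,.164)+s*d-h*m
    else: tip=lp(a,.164-s1)-h*m
    return pose(tip,th)
def seq(p,R,A):
    out=[]
    for a in A:
        p1,R1=way(a)
        t=np.round(R.T@(p1-p)*2000)/2;w=np.round(Ro.from_matrix(R.T@R1).as_rotvec(),2)
        out.append(' '.join('%g'%(x+0) for x in [*t,*w]));p=p+R@t/1000;R=R@Ro.from_rotvec(w).as_matrix()
    for i in range(0,len(out),8):print('%.2f'%A[min(i+7,len(A)-1)],' | ','; '.join(out[i:i+8]))
    np.savez('cmd.npz',p=p,R=R)
E
python3 - <<'E'
from arc import *
p,R,s=cur()
p1,R1=way(.635);print(w2b(p1+.025*R1[:,2]))
A=np.r_[.5,.58,np.arange(.635,1.5,.04)]
seq(p,R,A)
E
```

```text
[ 1.69218290e-17 -1.26646151e-01  1.00076011e-01]
0.84  |  9.5 0.5 19 0 -0.1 0; -12.5 0.5 -5 0 0.06 0; -8.5 0 -3 0 0.04 0; -6 0 -2 0 0.03 0; -6.5 0 -2 0 0.03 0; -6 0 -2 0 0.03 0; -6.5 0 -1.5 0 0.03 0; -6 0 -2 0 0.03 0
1.16  |  -6.5 0 -1.5 0 0.03 0; -6 0 -1.5 0 0.03 0; -6.5 0 -1.5 0 0.02 0; -6 0 -1.5 0 0.03 0; -6.5 0 -1.5 0 0.03 0; -6 0 -1.5 0 0.03 0; -6.5 0 -1 0 0.03 0; -6.5 0 -1 0 0.03 0
1.48  |  -6 0 -1 0 0.03 0; -6.5 0 -1.5 0 0.03 0; -6 0 -0.5 0 0.03 0; -6.5 0 -1 0 0.03 0; -6 0 -1 0 0.03 0; -6.5 0 -0.5 0 0.03 0; -6 0 -1 0 0.03 0; -6.5 0 -0.5 0 0.01 0
```

Run:
```python
from arc import *
p,R,s=cur()
seq(p,R,np.r_[.635,np.arange(.635+.04,1.5,.04)])
```

```text
0.92  |  -11 1 9.5 0 0 0; -6 0 -2 0 0.03 0; -6 0 -2 0 0.03 0; -6.5 0 -2 0 0.03 0; -6 0 -2 0 0.03 0; -6.5 0 -1.5 0 0.03 0; -6 0 -1.5 0 0.03 0; -6.5 0 -2 0 0.03 0
1.24  |  -6 0 -1.5 0 0.02 0; -6.5 0 -1 0 0.03 0; -6 0 -1.5 0 0.03 0; -6.5 0 -1.5 0 0.03 0; -6.5 0 -1 0 0.03 0; -6 0 -1 0 0.03 0; -6.5 0 -1.5 0 0.03 0; -6 0 -1 0 0.03 0
1.48  |  -6.5 0 -1 0 0.03 0; -6 0 -0.5 0 0.03 0; -6.5 0 -1 0 0.03 0; -6.5 0 -1 0 0.03 0; -6 0 -0.5 0 0.03 0; -6.5 0 -0.5 0 0.01 0
```

Emit:
step_arm --commands "-5.5 0.5 5 0 0 0; -5.5 0.5 4.5 0 0 0; -6 0 -2 0 0.03 0; -6 0 -2 0 0.03 0; -6.5 0 -2 0 0.03 0"

```text
t: 7.32
eef_pos: [0.6076, -0.1455, 0.136]
ee_rot: [-3.141, 0.507, -1.217]
force: [-0.7, -1.5, -0.4]
width: 0.0005
```

Run:
```python
from plan import *
show()
q=grab_frame('scene');save(q,'s4')
cv2.imwrite('pics/s4z.png',cv2.resize(cv2.imread('pics/s4.png')[120:360,150:450],None,fx=2.5,fy=2.5))
```

```text
t 7.325 tip(book) [-0.0003 -0.1161  0.1142] d [ 0.002  0.486 -0.874] F(book) [-1.17 -1.13 -0.41] q [-0.19  0.57  0.15 -0.43 -1.44  0.66] w 0.0004902625715812881
```

View pics/s4z.png

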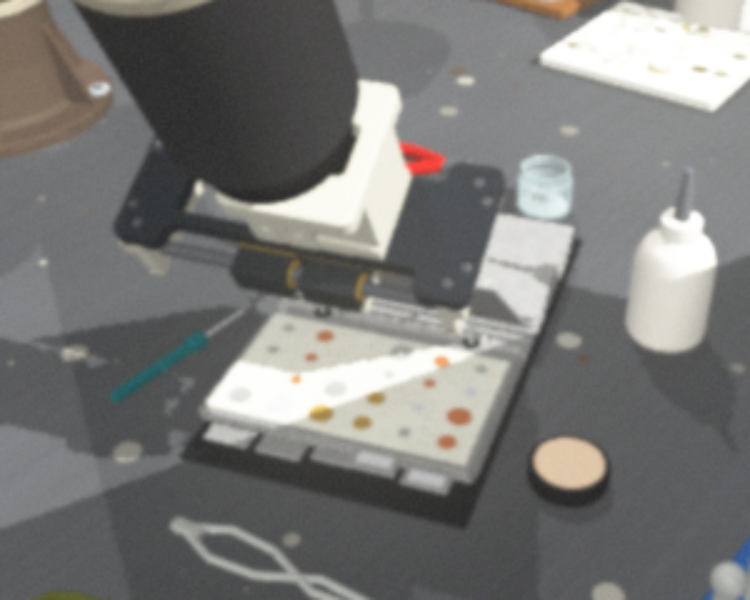

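Emit:
step_arm --commands "-6 0 -2 0 0.03 0; -6.5 0 -1.5 0 0.03 0; -6 0 -1.5 0 0.03 0; -6.5 0 -2 0 0.03 0; -6 0 -1.5 0 0.02 0; -6.5 0 -1 0 0.03 0; -6 0 -1.5 0 0.03 0; -6.5 0 -1.5 0 0.03 0"

```text
t: 8.38
eef_pos: [0.5934, -0.107, 0.1667]
ee_rot: [3.141, 0.278, -1.218]
force: [0.1, -1.8, 1.3]
width: 0.0001
```

Run:
```python
from plan import *
show()
q=grab_frame('scene');save(q,'s5')
q=grab_frame('wrist');save(q,'w5')
cv2.imwrite('pics/s5z.png',np.hstack([cv2.resize(cv2.imread('pics/s5.png')[120:360,150:450],None,fx=1.33,fy=1.33),cv2.resize(cv2.imread('pics/w5.png'),(399,319))]))
```

```text
t 8.375 tip(book) [-0.0003 -0.0803  0.1426] d [ 0.001  0.275 -0.962] F(book) [-0.48 -1.69  1.28] q [-0.02  0.4  -0.04 -0.27 -1.24  0.48] w 0.00014674510106729683
```

View pics/s5z.png

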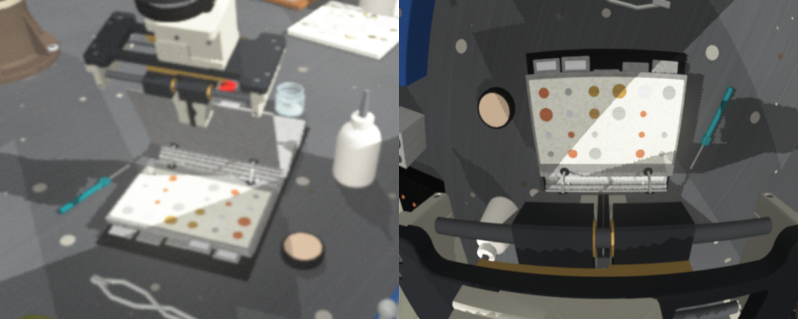

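Emit:
step_arm --commands "-6.5 0 -1 0 0.03 0; -6 0 -1 0 0.03 0; -6.5 0 -1.5 0 0.03 0; -6 0 -1 0 0.03 0; -6.5 0 -1 0 0.03 0; -6 0 -0.5 0 0.03 0; -6.5 0 -1 0 0.03 0; -6.5 0 -1 0 0.03 0"

```text
t: 9.48
eef_pos: [0.5768, -0.0615, 0.1834]
ee_rot: [-3.141, 0.038, -1.217]
force: [0.2, -0.8, 1.4]
width: 0.0005
```

Emit:
step_arm --commands "-6 0 -0.5 0 0.03 0; -6.5 0 -0.5 0 0.01 0; 0 0 0 0 0 0"

```text
t: 9.85
eef_pos: [0.5722, -0.0495, 0.1844]
ee_rot: [-3.142, 0.0, -1.217]
force: [-0.4, -0.2, -0.1]
width: 0.0005
```

Run:
```python
from arc import *
show()
q=grab_frame('scene');save(q,'s6')
q=grab_frame('top');save(q,'t6')
cv2.imwrite('pics/s6z.png',np.hstack([cv2.resize(cv2.imread('pics/s6.png')[120:360,150:450],None,fx=1.33,fy=1.33),cv2.resize(cv2.imread('pics/t6.png')[120:360,180:480],None,fx=1.33,fy=1.33)]))
p,R,s=cur()
seq(p,R,np.arange(1.52,3.16,.04))
```

```text
t 9.85 tip(book) [-1.000e-04 -2.590e-02  1.594e-01] d [ 0.  0. -1.] F(book) [-0.42 -0.05 -0.11] q [ 0.25  0.25 -0.31 -0.   -1.02  0.1 ] w 0.000504866292060171
1.80  |  -7.5 0 -0.5 0 0 0; -6.5 0 0 0 0 0; -5.5 0 0 0 0 0; -5 0 0 0 0 0; -5.5 0 0.5 0 0 0; -5 0 0.5 0 0 0; -5 0 1 0 0 0; -5 0 1 0 0 0
2.12  |  -5 0 1 0 0 0; -5 0 1.5 0 0 0; -5 0 1.5 0 0 0; -5 0 2 0 0 0; -5 0 2 0 0 0; -4.5 0 2 0 0 0; -4.5 0 2.5 0 0 0; -4.5 0 2.5 0 0 0
2.44  |  -4.5 0 3 0 0 0; -4.5 0 3 0 0 0; -4 0 3 0 0 0; -4 0 3 0 0 0; -4 0 3.5 0 0 0; -4 0 3.5 0 0 0; -3.5 0 4 0 0 0; -3.5 0 4 0 0 0
2.76  |  -3 0 4 0 0 0; -3.5 0 4 0 0 0; -3 0 4 0 0 0; -2.5 0 4.5 0 0 0; -3 0 4.5 0 0 0; -2.5 0 4.5 0 0 0; -2 0 5 0 0 0; -2 0.5 4.5 0 0 0
3.08  |  -2 0 5 0 0 0; -1.5 0 5 0 0 0; -1.5 0 5 0 0 0; -1.5 0 5 0 0 0; -1 0 5 0 0 0; -1 0 5 0 0 0; -0.5 0 5 0 0 0; -0.5 0 5.5 0 0 0
3.12  |  -0.5 0 5 0 0 0
```

View pics/s6z.png

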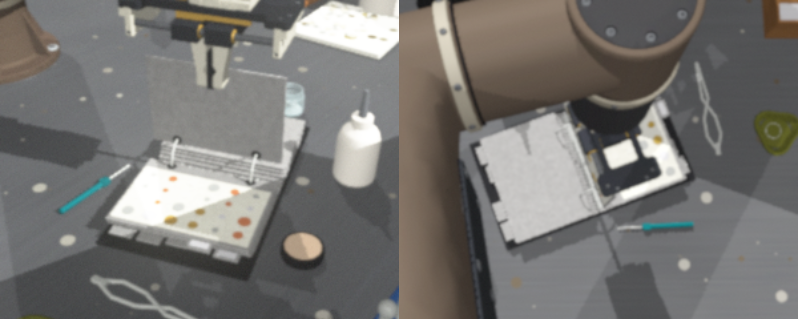

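Emit:
step_arm --commands "-7 0 -0.5 0 0 0; -6.5 0 0 0 0 0; -6 0 0 0 0 0; -5 0 0 0 0 0; -5.5 0 0.5 0 0 0; -5 0 0.5 0 0 0; -5 0 1 0 0 0; -5 0 1 0 0 0"

```text
t: 10.95
eef_pos: [0.5568, -0.0079, 0.1819]
ee_rot: [3.141, -0.0, -1.218]
force: [0.2, -1.4, 0.3]
width: 0.0003
```

Emit:
step_arm --commands "-5 0 1 0 0 0; -5 0 1.5 0 0 0; -5 0 1.5 0 0 0; -5 0 2 0 0 0; -5 0 2 0 0 0; -4.5 0 2 0 0 0; -4.5 0 2.5 0 0 0; -4.5 0 2.5 0 0 0"

```text
t: 11.95
eef_pos: [0.5437, 0.0282, 0.1667]
ee_rot: [-3.142, 0.0, -1.218]
force: [0.3, -2.0, 0.0]
width: 0.0006
```

Run:
```python
from arc import *
show()
q=grab_frame('scene');save(q,'s7')
cv2.imwrite('pics/s7z.png',cv2.resize(cv2.imread('pics/s7.png')[100:340,150:450],None,fx=2,fy=2))
```

```text
t 11.95 tip(book) [0.0002 0.0569 0.1417] d [ 0.  0. -1.] F(book) [-0.47 -2.    0.04] q [ 0.41  0.22 -0.39 -0.   -0.96 -0.06] w 0.0006247037934472518
```

View pics/s7z.png

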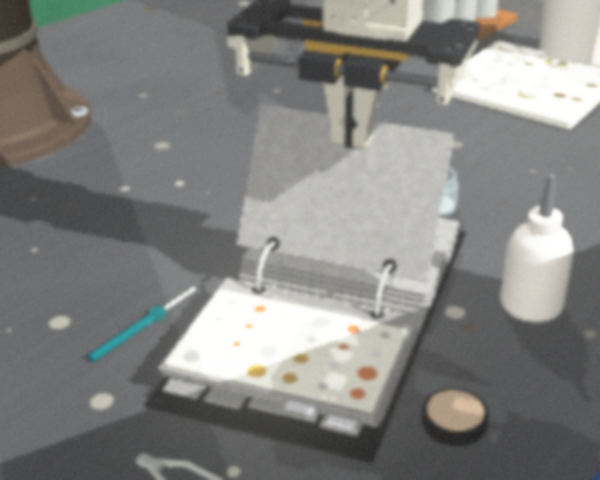

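Emit:
step_arm --commands "-4.5 0 3 0 0 0; -4.5 0 3 0 0 0; -4 0 3 0 0 0; -4 0 3 0 0 0; -4 0 3.5 0 0 0; -4 0 3.5 0 0 0; -3.5 0 4 0 0 0; -3.5 0 4 0 0 0"

```text
t: 13.0
eef_pos: [0.5326, 0.0583, 0.1396]
ee_rot: [-3.142, 0.0, -1.218]
force: [-0.2, -1.2, 0.9]
width: 0.0003
```

Emit:
step_arm --commands "-3 0 4 0 0 0; -3.5 0 4 0 0 0; -3 0 4 0 0 0; -2.5 0 4.5 0 0 0; -3 0 4.5 0 0 0; -2.5 0 4.5 0 0 0; -2 0 5 0 0 0; -2 0 4.5 0 0 0"

```text
t: 14.0
eef_pos: [0.5252, 0.0784, 0.1046]
ee_rot: [-3.141, 0.0, -1.218]
force: [-0.7, 0.8, 1.5]
width: 0.0005
```

Run:
```python
from arc import *
show()
q=grab_frame('scene');save(q,'s8')
cv2.imwrite('pics/s8z.png',cv2.resize(cv2.imread('pics/s8.png')[100:340,150:450],None,fx=2,fy=2))
```

```text
t 14.0 tip(book) [0.0004 0.1103 0.0796] d [ 0.  0. -1.] F(book) [-0.41  1.01  1.52] q [ 0.52  0.27 -0.49 -0.   -0.81 -0.16] w 0.0005489352548132562
```

View pics/s8z.png

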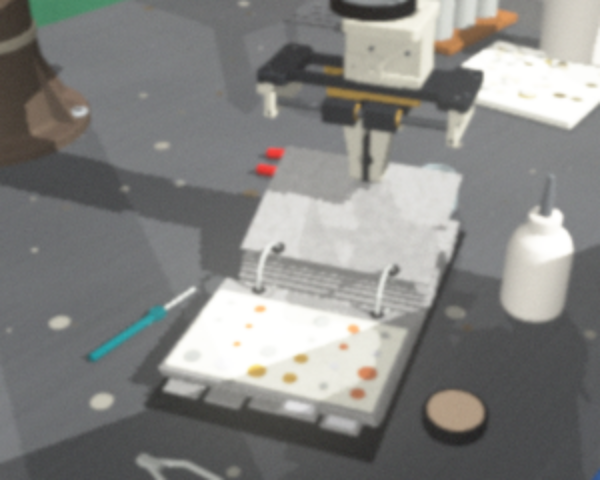

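Emit:
step_arm --commands "-2 0 5 0 0 0; -1.5 0 5 0 0 0; -1.5 0 5 0 0 0; -1.5 0 5 0 0 0; -1 0 5 0 0 0; -1 0 5 0 0 0; -0.5 0 4 0 0 0; -0.5 0 3 0 0 0"

```text
t: 15.05
eef_pos: [0.5219, 0.087, 0.0676]
ee_rot: [3.141, -0.0, -1.218]
force: [0.1, -0.6, 1.2]
width: 0.0001
```

Emit:
step_arm --commands "0 0 2 0 0 0; 0 0 2 0 0 0; 0 0 2 0 0 0; 0 0 2 0 0 0; 0 0 1 0 0 0"

```text
t: 15.68
eef_pos: [0.522, 0.0871, 0.0588]
ee_rot: [-3.142, 0.0, -1.218]
force: [-0.1, 0.7, 0.9]
width: 0.0003
```

Run:
```python
from arc import *
show()
```

```text
t 15.675 tip(book) [0.0004 0.1196 0.0338] d [ 0.  0. -1.] F(book) [0.1  0.69 0.86] q [ 0.54  0.33 -0.54 -0.   -0.7  -0.18] w 0.0002590628867111083
```

Emit:
step_arm --commands "0 0 1 0 0 0; 0 0 1 0 0 0; 0 0 1 0 0 0; 0 0 0 0 0 0"

```text
t: 16.18
eef_pos: [0.5221, 0.0871, 0.0567]
ee_rot: [-3.141, -0.0, -1.217]
force: [-3.4, 0.2, 9.9]
width: 0.0005
```

Run:
```python
from arc import *
show()
q=grab_frame('scene');save(q,'s9')
cv2.imwrite('pics/s9z.png',cv2.resize(cv2.imread('pics/s9.png')[100:340,150:450],None,fx=2.6,fy=2.5))
```

```text
t 16.175 tip(book) [0.0005 0.1196 0.0317] d [ 0. -0. -1.] F(book) [-3.16  1.37  9.89] q [ 0.54  0.33 -0.55  0.   -0.69 -0.18] w 0.0004847750504606134
```

View pics/s9z.png

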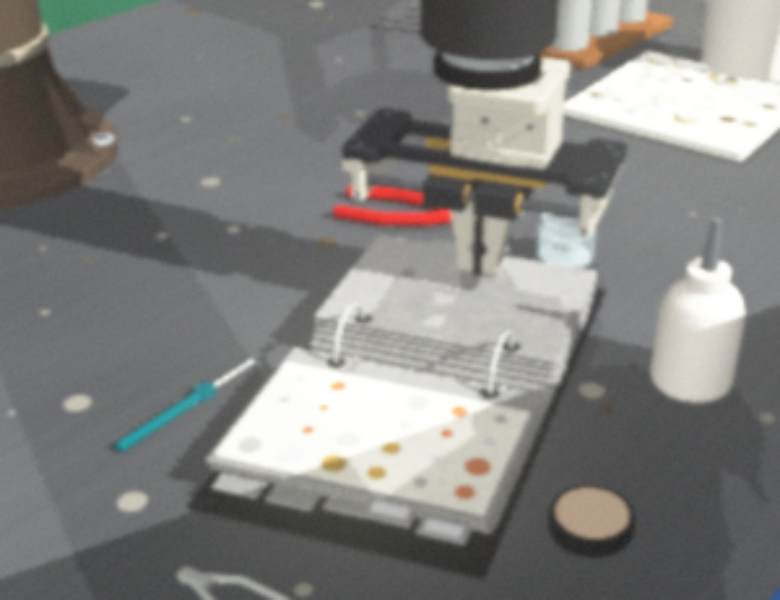

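Emit:
step_arm --commands "0 0 -3 0 0 0; 0 0 -8 0 0 0; 0 0 -20 0 0 0; 0 0 -30 0 0 0; 0 0 -40 0 0 0; 0 0 -40 0 0 0; 0 0 -40 0 0 0; 0 0 0 0 0 0"

```text
t: 17.23
eef_pos: [0.5235, 0.0876, 0.2407]
ee_rot: [-3.135, 0.0, -1.217]
force: [-0.4, -0.8, 0.5]
width: 0.0005
```

Run:
```python
from arc import *
show()
q=grab_frame('scene');save(q,'s10');p=grab_frame('top');save(p,'t10')
cv2.imwrite('pics/s10z.png',cv2.resize(q['frame'][180:335,190:400,::-1],None,fx=3.5,fy=3.5,interpolation=cv2.INTER_CUBIC))
d=cv2.absdiff(cv2.imread('pics/t10.png'),cv2.imread('pics/top0.png'));cv2.imwrite('pics/t10z.png',np.hstack([cv2.imread('pics/t10.png')[120:360,180:480],cv2.imread('pics/top0.png')[120:360,180:480]]))
for n in ['flux_bottle','pin_jar','balm_tin','dish','tweezers','cutters','scriber','next_leaf','leaf_tab']:
    r=recognise(q,n);print(n,[(np.round(x['pixel']),round(x['conf'],2)) for x in r[:1]])
```

```text
t 17.225 tip(book) [0.0022 0.1196 0.2157] d [ 0.007  0.    -1.   ] F(book) [-0.68 -0.64  0.45] q [ 0.54  0.13 -0.33  0.   -1.11 -0.18] w 0.0004542059423311159
flux_bottle [(array([420., 232.]), 0.74)]
pin_jar [(array([367., 194.]), 0.69)]
balm_tin [(array([374., 309.]), 0.83)]
dish [(array([179., 381.]), 0.98)]
tweezers [(array([263., 351.]), 0.89)]
cutters [(array([308., 185.]), 0.83)]
scriber [(array([211., 266.]), 0.48)]
next_leaf [(array([298., 272.]), 0.57)]
leaf_tab [(array([328., 222.]), 0.77)]
```

View pics/s10z.png

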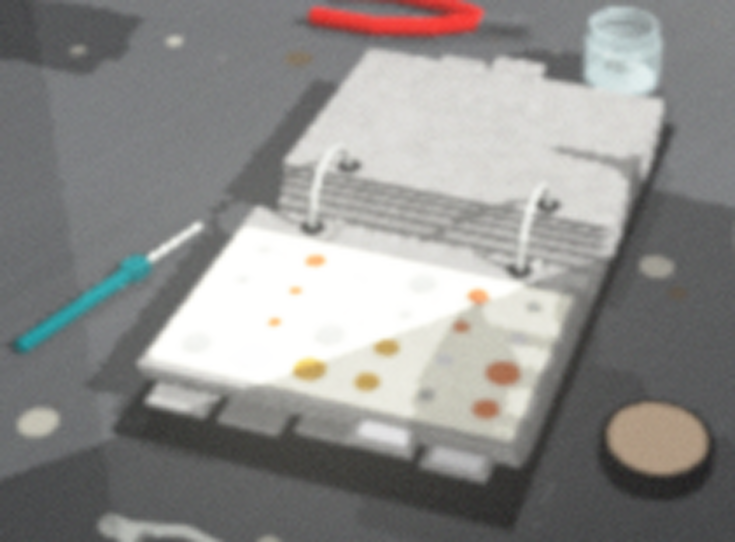

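View pics/t10z.png

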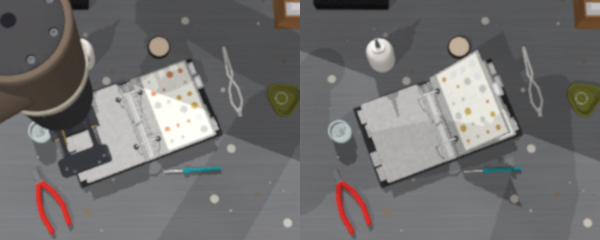

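Run:
```python
import fit
from fit import *
v=[.5633,-.0252,.3558]
for a in (3.14,3.1,3.05,3.0):
    u=(proj(q,W(v,[leafp(a,-.09,.148,-.0015),leafp(a,.09,.148,-.0015)]))-[190,180])*3.5
    print(a,u.round(0).tolist())
```

```text
3.14 [[376.0, 44.0], [671.0, 96.0]]
3.1 [[375.0, 35.0], [671.0, 87.0]]
3.05 [[375.0, 25.0], [672.0, 76.0]]
3.0 [[374.0, 14.0], [673.0, 66.0]]
```

Run:
```python
from station import *
print(job_done())
```

```text
the job is handed in; nothing more can be done
None
```

The top leaf now lies flat on the left-hand pile and the job is handed in. The clock stood at about 17 s of the 38 s at my last reading.

**What I did:** I pushed the leaf up from under its tab with the closed fingers, followed its arc over the rings, and pressed it down slowly. I then drew the hand straight up about 18 cm clear. Force readings stayed around 1 to 2 N through the turn, with about 10 N in the final press.

**Last checks:**
- **Leaf:** its far corners in the scene picture match the calculated position for a leaf lying flat.
- **Next leaf:** still down on the right.
- **Book:** it matches its starting position in both views, as far as the pictures show.
- **Other things:** the pin jar, balm tin, dish, tweezers and cutters are within 1 to 3 pixels of their first positions.
- **Detections that disagreed:**
  - The network's scriber position moved about 7 pixels between looks, but by eye the scriber lies where it did.
  - The first look put the flux bottle at the cutters' position. The later one is right, and the bottle looks unmoved in the scene pictures; in the last top view the arm hides most of it.

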